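# Switch the load selector to the large resistor

### The job

Push the load selector's arm round with a fingertip until it points straight at the middle of the largest of the four upright resistors, then press the push button on the small box fully in and let it come back out, leaving the arm pointing there. Only push: do not pinch the arm, do not press the button before the arm is set, and leave the resistors and the things lying around untouched.

Things in the scene. Friction and masses are not known exactly. Their poses are not given: they have to be found in the camera images.
- unit: grey enclosure fixed to the bench, top face 50 mm up. Origin at bench level under the arm's pivot; it reaches 60 mm to its -x side, 160 mm to +x, 155 mm to either y side. Black collar at the pivot: radius 26 mm, 8 mm tall. The resistors stand 135 mm from the pivot at -1.30, -0.58, +0.58, +1.30 rad from the unit's x axis (counter-clockwise from above), in any order
- selector (a joint): angle (rad) of the selector arm on its upright pivot: 0 when it points along the unit's +x axis, growing counter-clockwise from above, range -1.65 to 1.65; starts within 0.2 of 0. Stiff friction (about 0.2 N m, so about 3 N at 70 mm from the pivot): it stays where it is left and does not coast. It passes in front of every resistor freely
- selector_hub (a point): point on the pivot axis, at mid-height of the arm, 72 mm above the bench; its x axis runs along the arm towards the tip, z up. The hub is a black cylinder of 18 mm radius, top 88 mm above the bench
- selector_tip (a point): middle of the arm's end face, 105 mm from the pivot axis, 72 mm above the bench. The arm is a brass bar 6 mm wide (64 to 84 mm above the bench) between two black side strips (64 to 80 mm up, 20 to 98 mm from the pivot); 18 mm wide altogether. A finger fits beside it: there are 14 mm of air between the arm's underside and the enclosure's top
- resistor_large: the largest resistor: green tube with steel ends, 38 mm diameter (42 mm foot flange), 60 mm tall, top 110 mm above the bench; origin at the centre of its foot, 50 mm above the bench; fixed; not to be touched. The arm must point at its axis
- resistor_a: slim green tube resistor standing in the unit, 22 mm diameter (26 mm foot flange), 40 mm tall; origin at the centre of its foot, 50 mm above the bench; fixed; not to be touched
- resistor_b: slim green tube resistor standing in the unit, 22 mm diameter (26 mm foot flange), 40 mm tall; origin at the centre of its foot, 50 mm above the bench; fixed; not to be touched
- resistor_c: slim green tube resistor standing in the unit, 22 mm diameter (26 mm foot flange), 40 mm tall; origin at the centre of its foot, 50 mm above the bench; fixed; not to be touched
- button_box: small grey box, 80 x 80 x 40 mm, fixed to the bench to the left or right of the unit, with a round push button in the middle of its top; origin at the centre of its underside
- connect (a joint): travel (m) of the push button: 0 out, 0.006 fully in; sprung, about 5 N fully in, comes back by itself
- connect_top (a point): centre of the push button's top face, 62 mm above the bench when out; button of 16 mm radius, pressed straight down
- meter: loose hand-held meter, 150 x 75 x 34 mm (42 mm at its dial), lying flat on the other side of the unit from the button box; origin at the centre of its underside; leave alone
- jar: loose jar, 54 mm diameter, 70 mm tall, standing beyond the unit, to the robot's left; origin at the centre of its foot; leave alone
- driver: loose screwdriver about 200 mm long and 30 mm thick at most, lying across, beyond the unit to the right; origin near its middle; leave alone

How it is judged:
By the outcome, as a careful person would: the job done as asked, in the order asked, and still so for the second after the job is handed in, with the robot touching nothing.
It also fails if it takes over 58 s, if anything falls off the work surface, if the arm or the gripper's body presses on something with over 40 N, if the wrist force passes 120 N, or if a joint passes its speed limit or range.

### The arm

A 6-joint arm with a two-finger parallel gripper is mounted at the origin on the work surface. World frame = base frame: x ahead of the robot, y to its left, z up, the work surface at z = 0. Lengths are in m, angles in rad, forces in N, time in s.
With the tool pointing down it reaches from about 0.3 to 0.85 m from the base axis. Payload 5.4 kg.
Tool frame: the origin (TCP) lies midway between the tips of the shut fingers; the grasp point (between the pads) lies 19 mm behind it (bot.hold_point_z is the distance from the TCP to the grasp point, in m); z points along the fingers, y is the line along which they close (so a half turn about z gives the same grasp; the last joint's range is limited). The gripper opens to 85 mm and grips with 20 to 120 N. Pads are 22 mm wide; open, the fingers measure 114 mm over their backs; the gripper's body (76 mm by 85 mm) begins 54 mm behind the grasp point. The pads swing forward as they close: fully open they stand 13 mm farther back than shut.
Start: joints at [-1.497, 0.158, 1.597, -0, 1.386, -0.21], TCP at [0.161, -0.552, 0.231] pointing down, gripper open.
Joint ranges: [-2.91, 2.91], [-0.94, 2.29], [0.18, 2.7], [-1.29, 4.43], [0.17, 2.64], [-3, 3]. Speed limits (rad/s): [2.57, 2.57, 3.14, 3.14, 3.14, 3.14].

### API

Orientations are given as a rotation vector (axis times angle).
In Python, from cell import bot, viewer gives the robot as it stands. The module is installed in compiled form; this text tells all that it offers.
- The arm moves only by the tool arm_command, never from a script. Its argument "commands" is a list of rows, each a list of 7 numbers: the shift along the tool's x, y, z in m, then the turn, a rotation vector about the tool's x, y, z in rad, then the opening in per cent of the stroke, from 0 (shut) to 100 (fully open). In form: [[dx, dy, dz, ax, ay, az, grip], ...]. A call has 1 to 12 rows; each row is the pose to reach, as a shift and turn from the pose commanded when the call began, along the tool's axes at that moment; what a row does not reach only later rows make up. A row lasts 1/8 s, in which the tool goes at most 62.5 mm and 10.7 degrees, less where a joint would pass 70% of its speed; a pose out of reach is approached as far as the arm can. A call with a gripper value outside its range is refused whole. The fingers move at their own pace and stop on an object; "force" is the grip in N (left out, the last holds). Time passes only in rows, so rows that repeat a pose let the fingers close. It gives the time, the measured TCP pose, the force, the opening and the grip force at its end, in the units of the state.
- bot.get_obs(): the state, without advancing time (a new reading comes with each control period).
- viewer.read_camera(name): name is "scene" or "side" or "wrist"; returns the picture (420x560x3 uint8, red, green, blue); there is no depth.
- viewer.get_calibration(name): a dict with "camera_matrix" (3x3 intrinsics, pixels), "origin" and "rotation" of the camera in the world. Camera axes: x right, y up, looking along -z (the intrinsics and any distortion apply to the point x, -y, -z); pixel columns grow to the right and rows downward; lengths in m; the calibration is good to about 2 mm. A picture is of the moment at which its call begins: read the wrist's pose just before it. get_calibration takes no time and is no camera call; for the wrist camera it gives the pose at the moment of the call.
- bot.job_done(): hands the job in; it is judged then, once.
The state is a dict: "t": time; "joint_positions": joint angles; "joint_vel": joint speeds; "joint_torque": joint torques, N m; "tool_pos": TCP position; "ee_rot": TCP orientation; "ft_force": force on the tool from outside, world axes, zero at the start; "moment": the same for the moment, N m; "grip_width": finger opening in m; "grasp_force": force on a finger pad.
Only numpy, scipy, OpenCV 4.12 (cv2) and the standard library are available. Lean on these libraries where they do the work, as an engineer would, in place of code of your own. Each camera call takes 0.05 s, during which the arm holds its last target. There are 200 camera calls.

## Working session

There is one attempt and no reset: what is moved stays moved. The work goes in short steps, Python scripts to look and compute and a tool call to move; the robot and the scene stay as the last step left them, time stands still between calls to the robot, and variables do not carry over. Pictures are saved under pics/ and viewed, at most 10 in all, crops included, and the job is handed in when it is done.

Besides the shell and the picture viewer there is one more tool, called after "Emit:" as name([rows], argument=value, ...), one row to a line, values as JSON. arm_command: Moves the arm, as the interface text tells. Its arguments: {"type":"object","properties":{"commands":{"type":"array","items":{"type":"array","items":{"type":"number"}}},"force":{"type":"number"}},"required":["commands"]}

```bash
mkdir -p pics
cat > h.py <<'E'
import numpy as np, cv2
from cell import bot, viewer
def ray(c,u,v):
    K=c["camera_matrix"];K=np.array(K);d=np.linalg.inv(K)@[u,v,1.];d=np.array([d[0],-d[1],-d[2]])
    return np.array(c["origin"]),np.array(c["rotation"])@d
def plane(c,u,v,z):
    o,d=ray(c,u,v);return o+d*(z-o[2])/d[2]
def proj(c,p):
    q=np.array(c["rotation"]).T@(np.array(p)-np.array(c["origin"]));q=np.array([q[0],-q[1],-q[2]]);r=np.array(c["camera_matrix"])@q;return r[:2]/r[2]
E
python3 - <<'E'
from h import *
o=bot.get_obs();print(o["t"],o["tool_pos"],o["ee_rot"],o["ft_force"],bot.hold_point_z)
for n in("scene","side"):
    im=viewer.read_camera(n);cv2.imwrite(f"pics/{n}0.png",im[...,::-1]);c=viewer.get_calibration(n);print(n,c)
E
```

```text
0.0 [ 0.16093543 -0.55139018  0.23030105] [-3.10814178e+00 -4.44027122e-01 -1.73270635e-04] [ 0.02660074  0.01375645 -0.32074025] 0.0187
scene {'camera_matrix': array([[398.05577217,   0.        , 275.31501348],
       [  0.        , 398.05577217, 205.14415145],
       [  0.        ,   0.        ,   1.        ]]), 'origin': array([ 1.14393514, -0.19959428,  0.60048862]), 'rotation': array([0.7198779 , 0.54553947, 1.18248373])}
side {'camera_matrix': array([[379.50034507,   0.        , 278.84140707],
       [  0.        , 379.50034507, 205.67485758],
       [  0.        ,   0.        ,   1.        ]]), 'origin': array([0.35165235, 0.59066711, 0.73526898]), 'rotation': array([ 0.19735121, -1.06360375, -2.58832511])}
```

View pics/scene0.png

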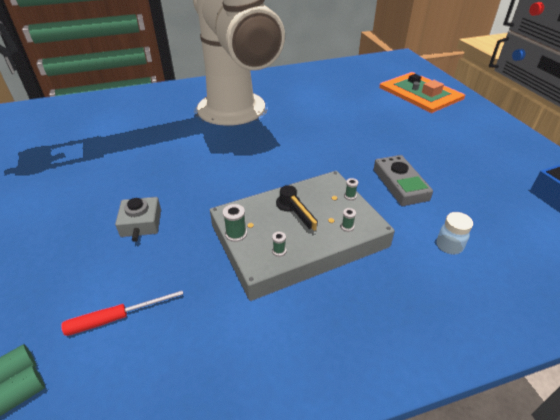

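View pics/side0.png

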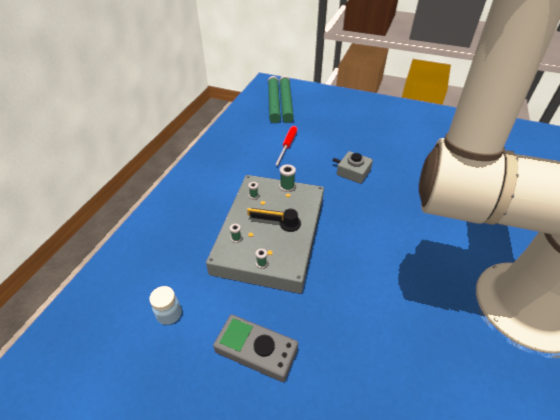

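The scene view shows the hub at about (287,192), the arm tip at (315,228), and the large resistor at (235,212), which is the −1.30 position on the robot's right. The button is at (136,204). I'll enlarge both views to measure.

```bash
sed -i 's/^def plane/from scipy.spatial.transform import Rotation as R\ndef cal(n):\n    c=dict(viewer.get_calibration(n));r=np.array(c["rotation"]);c["rotation"]=R.from_rotvec(r).as_matrix() if r.size==3 else r;return c\ndef plane/' h.py
python3 - <<'E'
from h import *
a=cv2.imread("pics/scene0.png")[165:295,110:400];b=cv2.imread("pics/side0.png")[145:295,200:390]
a=cv2.resize(a,None,fx=2.7,fy=2.7,interpolation=2);b=cv2.resize(b,None,fx=4,fy=4,interpolation=2)
cv2.imwrite("pics/sceneC.png",a);cv2.imwrite("pics/sideC.png",b)
c=cal("scene");d=cal("side")
for n,uv,z in[("hub",(288,190),.088),("large",(234,211),.11),("btn",(136,203.5),.062)]:print(n,plane(c,*uv,z))
for n,uv,z in[("hub",(290,214),.088),("large",(288,171),.11),("btn",(356,158),.062)]:print(n,plane(d,*uv,z))
E
```

```text
hub [0.55173197 0.00506157 0.088     ]
large [ 0.60383823 -0.11725455  0.11      ]
btn [ 0.46535414 -0.29700655  0.062     ]
hub [0.54616014 0.00903962 0.088     ]
large [ 0.59513945 -0.11141133  0.11      ]
btn [ 0.45225999 -0.28794915  0.062     ]
```

View pics/sceneC.png

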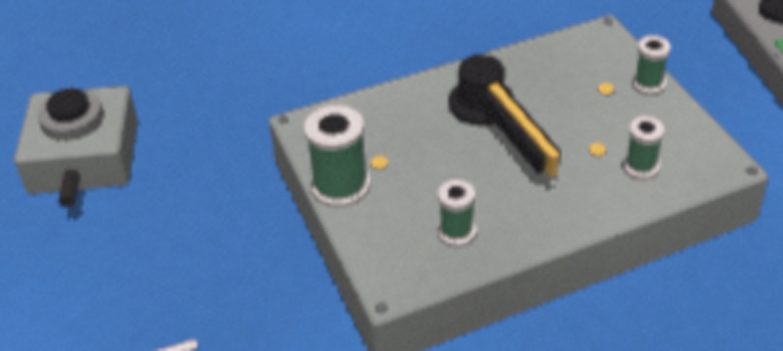

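View pics/sideC.png

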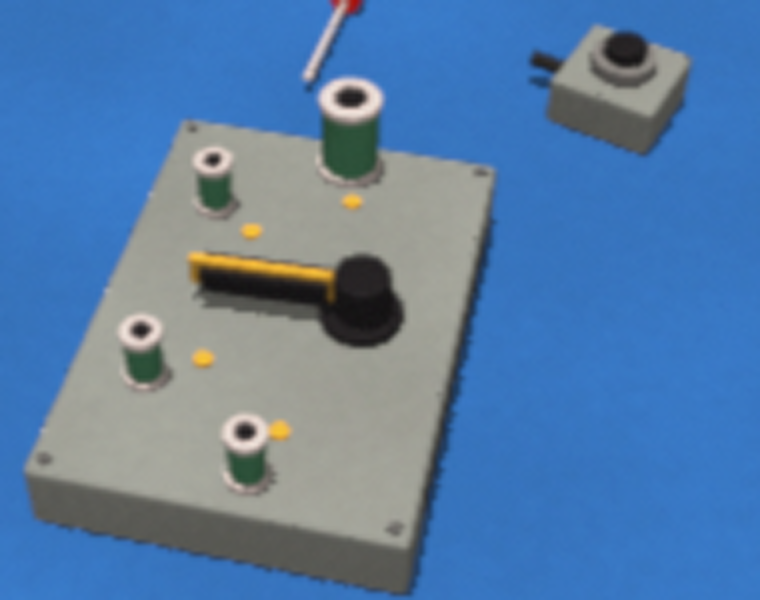

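Scene crop: hub top (482,68), large resistor top (334,125), slim tops (457,192), (647,129) and (654,47), button (67,104). Side crop: (362,274), (351,97), (213,159), (141,329), (246,432) and (626,47) in the same order. I'll triangulate these and fit the unit's pose.

Run:
```python
from h import *
from scipy.optimize import least_squares
c=cal("scene");d=cal("side")
P={"hub":((482,68),(362,274),.088),"L":((334,125),(351,97),.11),"s2":((457,192),(213,159),.09),"s3":((647,129),(141,329),.09),"s4":((654,47),(246,432),.09),"btn":((67,104),(626,47),.062),"tip":((552,158),(194,257),.084),"root":((492,88),(330,274),.084)}
f=lambda p:((p[0]+.5)/2.7-.5+110,(p[1]+.5)/2.7-.5+165)
g=lambda p:((p[0]+.5)/4-.5+200,(p[1]+.5)/4-.5+145)
X={}
for n,(a,b,z) in P.items():
    A=plane(c,*f(a),z);B=plane(d,*g(b),z)
    r=least_squares(lambda p:np.r_[proj(c,p)-f(a),proj(d,p)-g(b)],A)
    X[n]=(A[:2]+B[:2])/2
    print(n,A[:2].round(4),B[:2].round(4),"tri",r.x.round(4),"avg",X[n].round(4))
ang=dict(L=-1.3,s2=-.58,s3=.58,s4=1.3)
def res(q):return np.concatenate([X["hub"]-q[:2]]+[X[k]-q[:2]-.135*np.array([np.cos(q[2]+a),np.sin(q[2]+a)]) for k,a in ang.items()])
s=least_squares(res,[.55,0,0]);q=s.x;print("unit",q,"res mm",(s.fun*1e3).round(1))
v=X["tip"]-X["root"];print("arm",np.arctan2(v[1],v[0]),"sel",np.arctan2(v[1],v[0])-q[2],"hub->L",np.arctan2(*(X["L"]-X["hub"])[::-1]))
```

```text
hub [0.5515 0.0056] [0.5468 0.0063] tri [0.5481 0.0059 0.086 ] avg [0.5492 0.0059]
L [ 0.6034 -0.1183] [ 0.5995 -0.1188] tri [ 0.6007 -0.1185  0.1084] avg [ 0.6015 -0.1185]
s2 [ 0.671  -0.0523] [ 0.6682 -0.053 ] tri [ 0.6694 -0.0524  0.089 ] avg [ 0.6696 -0.0527]
s3 [0.6537 0.0929] [0.6488 0.0931] tri [0.6507 0.0933 0.0881] avg [0.6513 0.093 ]
s4 [0.5708 0.1378] [0.5649 0.1394] tri [0.5666 0.1389 0.0874] avg [0.5678 0.1386]
btn [ 0.4634 -0.2999] [ 0.4536 -0.2954] tri [ 0.4549 -0.3015  0.056 ] avg [ 0.4585 -0.2977]
tip [0.6547 0.0216] [0.6468 0.0252] tri [0.6496 0.0229 0.0796] avg [0.6507 0.0234]
root [0.5714 0.0067] [0.5658 0.0094] tri [0.5672 0.0076 0.0809] avg [0.5686 0.0081]
unit [0.5487573  0.00560599 0.12893178] res mm [ 0.4  0.3  0.2  0.2 -0.6  0.6  0.1 -0.5  0.  -0.6]
arm 0.18449362512622824 sel 0.05556184893542224 hub->L -1.1728713360971148
```

The fit is consistent to 0.6 mm: unit at (0.549, 0.0056), yaw 0.129, so the target direction is −1.171 in the world and the arm is now at about 0.18. I'll shut the fingers and go above the arm's left side, with the tool's y axis along the arm.

Emit:
arm_command([
  [0.604,-0.458,0,0,0,-1.467,0],
  [0.604,-0.458,0,0,0,-1.467,0],
  [0.604,-0.458,0,0,0,-1.467,0],
  [0.604,-0.458,0,0,0,-1.467,0],
  [0.604,-0.458,0,0,0,-1.467,0],
  [0.604,-0.458,0,0,0,-1.467,0],
  [0.604,-0.458,0,0,0,-1.467,0],
  [0.604,-0.458,0,0,0,-1.467,0],
  [0.604,-0.458,0,0,0,-1.467,0],
  [0.604,-0.458,0,0,0,-1.467,0],
  [0.604,-0.458,0,0,0,-1.467,0],
  [0.604,-0.458,0,0,0,-1.467,0],
])

```text
t: 1.6
tool_pos: [0.6086, 0.0523, 0.2308]
ee_rot: [-2.012, -2.412, 0.001]
ft_force: [0.2, -1.3, 0.8]
grip_width: -0.0
grasp_force: 0.0
```

```bash
cat >> h.py <<'E'
H=np.array([.549,.0056])
def pose():
    o=bot.get_obs();M=R.from_rotvec(o["ee_rot"]).as_matrix();return o,np.array(o["tool_pos"]),np.arctan2(M[1,0],M[0,0])
def row(X,Y,Z,psi):
    o,p,s=pose();a,b=X-p[0],Y-p[1]
    return np.round([a*np.cos(s)+b*np.sin(s),a*np.sin(s)-b*np.cos(s),p[2]-Z,0,0,s-psi],4).tolist()
def arc(th,r,off,z):  # finger beside an arm at world angle th, off to its left
    d=np.array([np.cos(th),np.sin(th)]);n=np.array([-d[1],d[0]]);q=H+r*d+off*n
    return row(*q,z,th+np.pi/2)
E
python3 - <<'E'
from h import *
o,p,s=pose();print(o["t"],p,s,o["grip_width"],o["joint_positions"])
print(arc(.18,.072,.04,.23),arc(.18,.072,.04,.066))
im=viewer.read_camera("wrist");cv2.imwrite("pics/w1.png",im[...,::-1])
E
```

```text
1.6 [0.60856862 0.05231506 0.23084844] 1.7510591134918694 -5.565504587702671e-06 [-1.11695002e-01  2.50772867e-01  1.49112338e+00 -2.59548167e-04
  1.40018341e+00 -2.91913631e-01]
[0.0047, 0.005, 0.0008, 0.0, 0.0, 0.0003] [0.0047, 0.005, 0.1648, 0.0, 0.0, 0.0003]
```

View pics/w1.png

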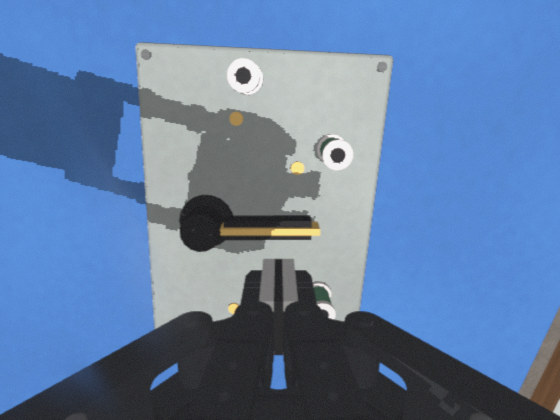

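The wrist view shows the shut fingertips at (280,280), just left of the arm (brass from (220,228) to (320,232)), with slim resistors nearby. I'll use a smaller radius (58 mm) and tip height 72 mm for clearance, and descend 10 mm away from the arm.

Run:
```python
from h import *
print(arc(.18,.058,.032,.12),arc(.18,.058,.032,.072))
```

```text
[-0.0089, -0.0125, 0.1098, 0.0, 0.0, 0.0045] [-0.0089, -0.0125, 0.1578, 0.0, 0.0, 0.0045]
```

Emit:
arm_command([
  [-0.009,-0.0125,0,0,0,0,0],
  [-0.009,-0.0125,0.04,0,0,0,0],
  [-0.009,-0.0125,0.08,0,0,0,0],
  [-0.009,-0.0125,0.11,0,0,0,0],
  [-0.009,-0.0125,0.13,0,0,0,0],
  [-0.009,-0.0125,0.145,0,0,0,0],
  [-0.009,-0.0125,0.158,0,0,0,0],
  [-0.009,-0.0125,0.158,0,0,0,0],
  [-0.009,-0.0125,0.158,0,0,0,0],
])

```text
t: 2.78
tool_pos: [0.5978, 0.0392, 0.0742]
ee_rot: [2.012, 2.411, 0.001]
ft_force: [0.3, 0.1, -0.3]
grip_width: 0.0001
grasp_force: 0.0
```

Run:
```python
from h import *
o,p,s=pose();print(o["t"],p,s,o["ft_force"])
print(arc(.18,.058,.020,.072))
for t in np.linspace(.12,-.5,11):print(arc(t,.058,.020,.072))
im=viewer.read_camera("wrist");cv2.imwrite("pics/w2.png",im[...,::-1])
```

```text
2.775 [0.59782018 0.03924873 0.07417113] 1.750915497059924 [ 0.30672248  0.09534893 -0.28067382]
[-0.0044, 0.0039, 0.0022, 0.0, 0.0, 0.0001]
[-0.0079, 0.005, 0.0022, 0.0, 0.0, 0.0601]
[-0.0116, 0.0059, 0.0022, 0.0, 0.0, 0.1221]
[-0.0153, 0.0066, 0.0022, 0.0, 0.0, 0.1841]
[-0.0191, 0.0071, 0.0022, 0.0, 0.0, 0.2461]
[-0.0229, 0.0073, 0.0022, 0.0, 0.0, 0.3081]
[-0.0267, 0.0072, 0.0022, 0.0, 0.0, 0.3701]
[-0.0305, 0.007, 0.0022, 0.0, 0.0, 0.4321]
[-0.0343, 0.0065, 0.0022, 0.0, 0.0, 0.4941]
[-0.038, 0.0058, 0.0022, 0.0, 0.0, 0.5561]
[-0.0417, 0.0048, 0.0022, 0.0, 0.0, 0.6181]
[-0.0453, 0.0036, 0.0022, 0.0, 0.0, 0.6801]
```

View pics/w2.png

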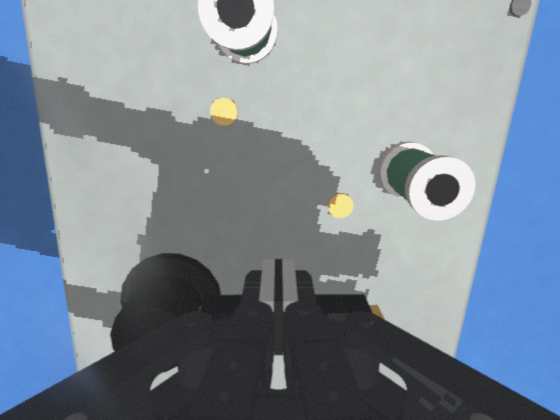

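In this view image-up is +y: the slim resistors s4 (235,10) and s3 (440,185) are above, and the arm at rows 295–325 lies on the −y side of the tips (280,270), as intended. I'll start the sweep.

Emit:
arm_command([
  [-0.0044,0.004,0.002,0,0,0,0],
  [-0.008,0.005,0.002,0,0,0.06,0],
  [-0.0116,0.006,0.002,0,0,0.122,0],
  [-0.0153,0.0066,0.002,0,0,0.184,0],
  [-0.019,0.007,0.002,0,0,0.246,0],
  [-0.023,0.0073,0.002,0,0,0.308,0],
  [-0.0267,0.0072,0.002,0,0,0.37,0],
  [-0.0305,0.007,0.002,0,0,0.432,0],
  [-0.0343,0.0065,0.002,0,0,0.494,0],
  [-0.038,0.0058,0.002,0,0,0.556,0],
  [-0.0417,0.0048,0.002,0,0,0.618,0],
  [-0.0453,0.0036,0.002,0,0,0.68,0],
])

```text
t: 4.32
tool_pos: [0.6099, -0.0042, 0.0719]
ee_rot: [2.703, 1.6, 0.004]
ft_force: [1.8, 2.8, -0.2]
grip_width: 0.0001
grasp_force: 1.8
```

Run:
```python
from h import *
o,p,s=pose();print(o["t"],p,s,o["ft_force"],o["joint_positions"][5])
for t in np.linspace(-.55,-1.05,10):print(arc(t,.058,.020,.072))
im=viewer.read_camera("side");cv2.imwrite("pics/s3.png",cv2.resize(im[145:295,200:390,::-1],None,fx=4,fy=4,interpolation=2))
```

```text
4.325 [ 0.60991397 -0.00415284  0.07189679] 1.0686837216404272 [ 1.84496059  2.81677187 -0.228973  ] 0.29575456249654386
[-0.0036, 0.0008, -0.0001, 0.0, 0.0, 0.0479]
[-0.0069, 0.0017, -0.0001, 0.0, 0.0, 0.1034]
[-0.0102, 0.0023, -0.0001, 0.0, 0.0, 0.159]
[-0.0136, 0.0028, -0.0001, 0.0, 0.0, 0.2146]
[-0.017, 0.0031, -0.0001, 0.0, 0.0, 0.2701]
[-0.0204, 0.0033, -0.0001, 0.0, 0.0, 0.3257]
[-0.0238, 0.0032, -0.0001, 0.0, 0.0, 0.3812]
[-0.0272, 0.0029, -0.0001, 0.0, 0.0, 0.4368]
[-0.0306, 0.0025, -0.0001, 0.0, 0.0, 0.4923]
[-0.0339, 0.0018, -0.0001, 0.0, 0.0, 0.5479]
```

View pics/s3.png

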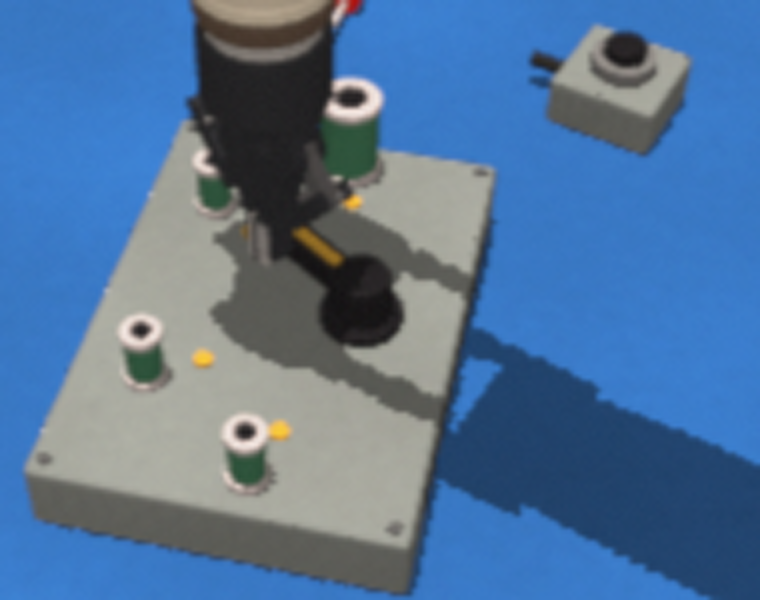

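The arm followed to about −0.5 world with 3.4 N of force. The knuckles, at about z = 0.137, clear the large resistor's top. I'll continue to −1.05 and then stop to check.

Emit:
arm_command([
  [-0.0036,0.0008,0,0,0,0.048,0],
  [-0.007,0.0017,0,0,0,0.103,0],
  [-0.0102,0.0023,0,0,0,0.159,0],
  [-0.0136,0.0028,0,0,0,0.215,0],
  [-0.017,0.0031,0,0,0,0.27,0],
  [-0.0204,0.0033,0,0,0,0.326,0],
  [-0.0238,0.0032,0,0,0,0.381,0],
  [-0.0272,0.003,0,0,0,0.437,0],
  [-0.0306,0.0025,0,0,0,0.492,0],
  [-0.034,0.0018,0,0,0,0.548,0],
  [-0.034,0.0018,0,0,0,0.548,0],
])

```text
t: 5.75
tool_pos: [0.5951, -0.0357, 0.0719]
ee_rot: [3.033, 0.813, 0.003]
ft_force: [2.1, -0.5, -0.2]
grip_width: -0.0003
grasp_force: 1.4
```

Run:
```python
from h import *
o,p,s=pose();print(o["t"],p,s,o["ft_force"])
for t in (-1.09,-1.12,-1.14,-1.16,-1.171):print(t,arc(t,.058,.020,.072))
print("back",arc(-1.05,.058,.06,.072))
S=viewer.read_camera("scene")[...,::-1];im=viewer.read_camera("side")[...,::-1]
cv2.imwrite("pics/c4.png",np.hstack([cv2.resize(S[165:295,200:345],(390,350)),cv2.resize(im[145:265,250:380],(390,360))[:350]]))
```

```text
5.75 [ 0.59509774 -0.03567886  0.07187677] 0.5238555844207763 [ 2.05044372 -0.54953149 -0.2376661 ]
-1.09 [-0.0018, 0.0, -0.0001, 0.0, 0.0, 0.0431]
-1.12 [-0.0036, 0.0005, -0.0001, 0.0, 0.0, 0.0731]
-1.14 [-0.0047, 0.0008, -0.0001, 0.0, 0.0, 0.0931]
-1.16 [-0.0059, 0.0011, -0.0001, 0.0, 0.0, 0.1131]
-1.171 [-0.0066, 0.0012, -0.0001, 0.0, 0.0, 0.1241]
back [0.0406, -0.0006, -0.0001, 0.0, 0.0, 0.0031]
```

View pics/c4.png

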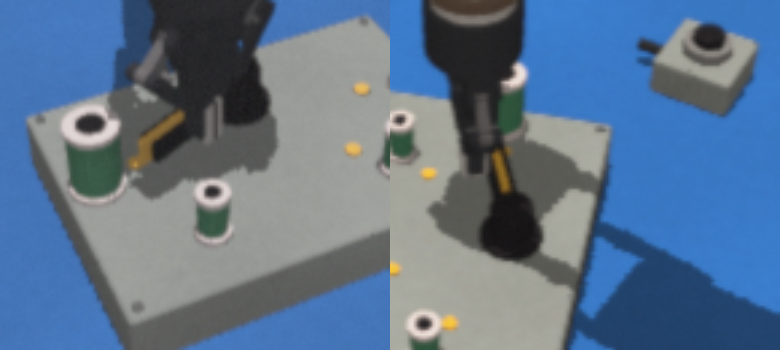

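Left half: brass tip at (138,162) approaching the large resistor at (93,155), fingers behind it. I'll push on to about −1.15, back off sideways, lift clear and measure the arm.

Emit:
arm_command([
  [-0.0018,0,0,0,0,0.043,0],
  [-0.0036,0.0005,0,0,0,0.073,0],
  [-0.0054,0.001,0,0,0,0.103,0],
  [-0.0054,0.001,0,0,0,0.103,0],
  [0.006,0,0,0,0,0.103,0],
  [0.02,0,0,0,0,0.103,0],
  [0.02,0,-0.04,0,0,0.103,0],
  [0.02,0,-0.09,0,0,0.103,0],
  [0.02,0,-0.14,0,0,0.103,0],
  [-0.04,-0.06,-0.16,0,0,0.103,0],
  [-0.08,-0.12,-0.16,0,0,0.103,0],
  [-0.08,-0.12,-0.16,0,0,0.103,0],
])

```text
t: 7.35
tool_pos: [0.4626, 0.0302, 0.2311]
ee_rot: [-3.071, -0.656, 0.003]
ft_force: [-0.3, -0.5, 0.5]
grip_width: 0.0002
grasp_force: 0.0
```

Run:
```python
from h import *
o,p,s=pose();print(o["t"],p,s,o["ft_force"])
S=viewer.read_camera("scene")[...,::-1];im=viewer.read_camera("side")[...,::-1]
cv2.imwrite("pics/scene5.png",S);cv2.imwrite("pics/side5.png",im)
def brass(im):
    h=cv2.cvtColor(im,cv2.COLOR_BGR2HSV);m=cv2.inRange(h,(12,110,110),(32,255,255));n,l,st,ce=cv2.connectedComponentsWithStats(m)
    return [(st[i].tolist(),ce[i].round(1).tolist()) for i in range(1,n) if st[i][4]>15 and 150<ce[i][1]<300]
print(brass(S));print(brass(im))
cv2.imwrite("pics/c5.png",np.hstack([cv2.resize(S[180:260,210:310],(400,320),interpolation=2),cv2.resize(im[150:250,260:360],(400,400),interpolation=2)[:320]]))
```

```text
7.35 [0.46261853 0.0302287  0.23105978] 0.4210131443845267 [-0.31958793 -0.51601966  0.5030334 ]
[([248, 194, 35, 33, 200], [261.8, 208.8]), ([332, 196, 5, 4, 16], [334.0, 197.5]), ([329, 218, 5, 5, 19], [331.0, 220.0])]
[([107, 142, 44, 42, 76], [129.9, 162.0]), ([123, 152, 30, 26, 120], [139.5, 162.5]), ([28, 185, 79, 75, 132], [69.4, 219.7]), ([285, 184, 7, 25, 96], [287.9, 196.2]), ([60, 201, 45, 39, 179], [83.6, 217.8]), ([248, 233, 5, 4, 17], [250.1, 234.4]), ([267, 250, 6, 5, 21], [269.4, 252.2]), ([0, 260, 27, 28, 48], [10.7, 275.7]), ([9, 273, 25, 22, 61], [19.9, 283.5]), ([0, 280, 18, 20, 56], [7.1, 290.3])]
```

View pics/c5.png

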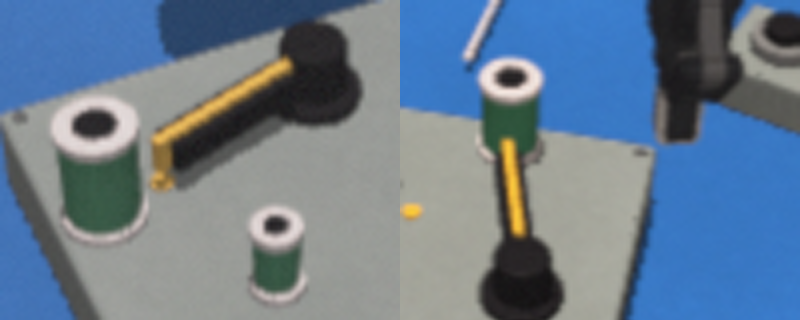

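Left: brass top edge from (289,66) to (160,138). Right: brass from (518,234) to (508,141), hub top at (522,252), large resistor top at (511,77). I'll compute the angle.

Run:
```python
from h import *
c=cal("scene");d=cal("side")
f=lambda x,y,z:plane(c,(x+.5)/4-.5+210,(y+.5)/4-.5+180,z)[:2]
g=lambda x,y,z:plane(d,(x-399.5)/4-.5+260,(y+.5)/4-.5+150,z)[:2]
A=lambda v:np.arctan2(v[1],v[0])
for n,k,a,b,h,l in(("scene",f,(289,66),(160,138),(315,42),(95,124)),("side",g,(518.5,234),(508,141),(522,250),(511,77))):
    r,t,hb,L=k(*a,.084),k(*b,.084),k(*h,.088),k(*l,.11)
    print(n,"arm",A(t-r),"hub-tip",A(t-hb),"hub-L",A(L-hb),"tip r",np.linalg.norm(t-hb),"dist L",np.linalg.norm(L-hb))
# sub-pixel: PCA of brass top mask in the side view
im=cv2.imread("pics/side5.png");m=cv2.inRange(cv2.cvtColor(im,cv2.COLOR_BGR2HSV),(12,90,90),(32,255,255))[180:209,280:296]
ys,xs=np.nonzero(m);rows=[(y,xs[ys==y].mean()) for y in np.unique(ys)];q=np.polyfit(*zip(*rows),1)
y0,y1=4,27;P=[plane(d,280+np.polyval(q,y),180+y,.084)[:2] for y in(y1,y0)];print("pca",A(P[1]-P[0]),[x.round(4).tolist() for x in P], "line offset from hub mm",1e3*np.cross(P[1]-P[0],H-P[0])/np.linalg.norm(P[1]-P[0]))
o,p,s=pose()
```

```text
scene arm -1.173422113256196 hub-tip -1.1529752360163161 hub-L -1.1859800223463919 tip r 0.10071516356168395 dist L 0.13354190333311683
side arm -1.1450496876794205 hub-tip -1.1389817089831253 hub-L -1.1707769599805198 tip r 0.1002672749360912 dist L 0.1324168769352799
pca -1.132953594684868 [[0.5568, -0.0158], [0.5918, -0.0907]] line offset from hub mm 2.03642866502431<stdin>:12: DeprecationWarning: Arrays of 2-dimensional vectors are deprecated. Use arrays of 3-dimensional vectors instead. (deprecated in NumPy 2.0)
```

Both views agree that the arm is about 0.032 short of the resistor axis (at about −1.14). I'll go back for a final nudge.

Run:
```python
from h import *
print(arc(-1.15,.058,.036,.231),arc(-1.15,.058,.036,.072))
for t in(-1.12,-1.14,-1.16,-1.17,-1.18):print(arc(t,.058,.020,.072))
```

```text
[0.1045, 0.1161, 0.0001, 0.0, 0.0, 0.0013] [0.1045, 0.1161, 0.1591, 0.0, 0.0, 0.0013]
[0.0902, 0.1155, 0.1591, 0.0, 0.0, -0.0287]
[0.0891, 0.1159, 0.1591, 0.0, 0.0, -0.0087]
[0.0879, 0.1163, 0.1591, 0.0, 0.0, 0.0113]
[0.0873, 0.1165, 0.1591, 0.0, 0.0, 0.0213]
[0.0868, 0.1167, 0.1591, 0.0, 0.0, 0.0313]
```

Emit:
arm_command([
  [0.05,0.055,0,0,0,0,0],
  [0.1045,0.116,0,0,0,0,0],
  [0.1045,0.116,0,0,0,0,0],
  [0.1045,0.116,0.04,0,0,0,0],
  [0.1045,0.116,0.08,0,0,0,0],
  [0.1045,0.116,0.12,0,0,0,0],
  [0.1045,0.116,0.145,0,0,0,0],
  [0.1045,0.116,0.159,0,0,0,0],
  [0.1045,0.116,0.159,0,0,0,0],
])

```text
t: 8.57
tool_pos: [0.6073, -0.0345, 0.0711]
ee_rot: [-3.072, -0.655, 0.003]
ft_force: [-0.2, 0.1, -0.7]
grip_width: -0.0003
grasp_force: 0.0
```

Run:
```python
from h import *
o,p,s=pose();print(o["t"],p,s,o["ft_force"])
for t in(-1.10,-1.12,-1.14,-1.16,-1.17,-1.18):print(arc(t,.058,.020,.072))
```

```text
8.575 [ 0.6072802  -0.03450098  0.07111456] 0.41988911834271303 [-0.20168093  0.09664824 -0.72747916]
[-0.0139, -0.0035, -0.0009, 0.0, 0.0, -0.0509]
[-0.0151, -0.003, -0.0009, 0.0, 0.0, -0.0309]
[-0.0162, -0.0026, -0.0009, 0.0, 0.0, -0.0109]
[-0.0174, -0.0022, -0.0009, 0.0, 0.0, 0.0091]
[-0.018, -0.002, -0.0009, 0.0, 0.0, 0.0191]
[-0.0186, -0.0018, -0.0009, 0.0, 0.0, 0.0291]
```

Emit:
arm_command([
  [-0.01,-0.003,0,0,0,0,0],
  [-0.0155,-0.0025,0,0,0,0,0],
  [-0.0174,-0.0022,0,0,0,0.009,0],
  [-0.0186,-0.0018,0,0,0,0.029,0],
  [-0.0186,-0.0018,0,0,0,0.029,0],
  [-0.0186,-0.0018,0,0,0,0.029,0],
])

```text
t: 9.32
tool_pos: [0.5906, -0.0406, 0.0728]
ee_rot: [3.081, 0.61, 0.003]
ft_force: [3.1, 2.2, 1.6]
grip_width: -0.0001
grasp_force: 1.5
```

Run:
```python
from h import *
o,p,s=pose();d=p[:2]-H;th=s-np.pi/2
print(o["t"],p,th,o["ft_force"],"off",-d[0]*np.sin(th)+d[1]*np.cos(th),"r",d@[np.cos(th),np.sin(th)])
```

```text
9.325 [ 0.5905783  -0.04059811  0.07284613] -1.1798863386509642 [3.13528425 2.19212036 1.56156228] off 0.020838882500481607 r 0.058555629566094475
```

Emit:
arm_command([
  [0.006,0,0,0,0,0,0],
  [0.022,0,0,0,0,0,0],
  [0.022,0,-0.04,0,0,0,0],
  [0.022,0,-0.09,0,0,0,0],
  [0.022,0,-0.14,0,0,0,0],
  [-0.03,-0.06,-0.16,0,0,0,0],
  [-0.08,-0.12,-0.16,0,0,0,0],
  [-0.08,-0.12,-0.16,0,0,0,0],
])

```text
t: 10.32
tool_pos: [0.4677, 0.0409, 0.2319]
ee_rot: [-3.081, -0.611, 0.003]
ft_force: [-0.6, -0.5, -0.0]
grip_width: -0.0001
grasp_force: 0.0
```

Run:
```python
from h import *
o,p,s=pose();print(o["t"],p,s)
S=viewer.read_camera("scene")[...,::-1];im=viewer.read_camera("side")[...,::-1]
cv2.imwrite("pics/scene6.png",S);cv2.imwrite("pics/side6.png",im);d=cal("side")
A=lambda v:np.arctan2(v[1],v[0])
for f in("pics/side5.png","pics/side6.png"):
    im=cv2.imread(f);m=cv2.inRange(cv2.cvtColor(im,cv2.COLOR_BGR2HSV),(12,90,90),(32,255,255))[180:209,280:296]
    ys,xs=np.nonzero(m);rows=[(y,xs[ys==y].mean()) for y in np.unique(ys)];q=np.polyfit(*zip(*rows),1)
    P=[plane(d,280+np.polyval(q,y),180+y,.084)[:2] for y in(27,4)];print(f,A(P[1]-P[0]),ys.min(),ys.max(),q)
cv2.imwrite("pics/c6.png",np.hstack([cv2.resize(S[180:260,210:310],(400,320),interpolation=2),cv2.resize(im[150:250,260:360],(400,400),interpolation=2)[:320]]))
```

```text
10.325 [0.46766012 0.04094541 0.23189324] 0.3915999316838902
pics/side5.png -1.132953594684868 4 28 [0.13038462 5.77384615]
pics/side6.png -1.134580953781442 4 28 [0.12807692 5.83076923]
```

View pics/c6.png

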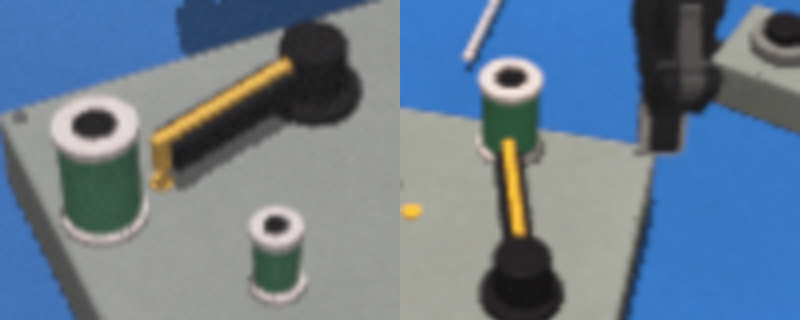

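The nudge hardly moved the arm: the finger is thinner (about 8.7 mm half-width) than I assumed. I'll redo it with the contact offset corrected to about 17.7 mm, judged by the measured pose.

Run:
```python
from h import *
print(arc(-1.171,.058,.032,.231),arc(-1.171,.058,.032,.072))
for f in(.022,.02,.019,.018,.0175,.017):print(arc(-1.171,.058,f,.072))
```

```text
[0.094, 0.1219, 0.0009, 0.0, 0.0, -0.0071] [0.094, 0.1219, 0.1599, 0.0, 0.0, -0.0071]
[0.084, 0.122, 0.1599, 0.0, 0.0, -0.0071]
[0.082, 0.122, 0.1599, 0.0, 0.0, -0.0071]
[0.081, 0.122, 0.1599, 0.0, 0.0, -0.0071]
[0.08, 0.122, 0.1599, 0.0, 0.0, -0.0071]
[0.0795, 0.122, 0.1599, 0.0, 0.0, -0.0071]
[0.079, 0.122, 0.1599, 0.0, 0.0, -0.0071]
```

Emit:
arm_command([
  [0.05,0.06,0,0,0,-0.007,0],
  [0.094,0.122,0,0,0,-0.007,0],
  [0.094,0.122,0,0,0,-0.007,0],
  [0.094,0.122,0.05,0,0,-0.007,0],
  [0.094,0.122,0.1,0,0,-0.007,0],
  [0.094,0.122,0.14,0,0,-0.007,0],
  [0.094,0.122,0.16,0,0,-0.007,0],
  [0.09,0.122,0.16,0,0,-0.007,0],
  [0.085,0.122,0.16,0,0,-0.007,0],
  [0.082,0.122,0.16,0,0,-0.007,0],
  [0.08,0.122,0.16,0,0,-0.007,0],
  [0.08,0.122,0.16,0,0,-0.007,0],
])

```text
t: 11.92
tool_pos: [0.5914, -0.0426, 0.0734]
ee_rot: [3.079, 0.62, 0.004]
ft_force: [1.9, 1.0, 0.5]
grip_width: 0.0002
grasp_force: 0.8
```

```bash
cat >> h.py <<'E'
def st():
    o,p,s=pose();d=p[:2]-H;th=s-np.pi/2
    print(o["t"],p,th,o["ft_force"],"off",-d[0]*np.sin(th)+d[1]*np.cos(th),"r",d@[np.cos(th),np.sin(th)])
E
python3 -c "
from h import *
st()"
```

```text
11.925 [ 0.59138797 -0.04261696  0.0733647 ] -1.1730905073151465 [1.86330971 0.99294813 0.54877197] off 0.020405038814863725 r 0.060870764771574846
```

Emit:
arm_command([
  [-0.0008,-0.001,0,0,0,0,0],
  [-0.0016,-0.001,0,0,0,0,0],
  [-0.0016,-0.001,0,0,0,0,0],
  [-0.0016,-0.001,0,0,0,0,0],
])

```text
t: 12.42
tool_pos: [0.589, -0.0421, 0.0725]
ee_rot: [3.079, 0.621, 0.001]
ft_force: [3.5, 0.2, 2.3]
grip_width: 0.0001
grasp_force: 1.7
```

```bash
python3 -c "
from h import *
st()"
```

```text
12.425 [ 0.5890143  -0.04212833  0.072535  ] -1.1730082060962852 [3.50333567 0.21515932 2.29140875] off 0.01840098544699383 r 0.059502447806355205
```

Emit:
arm_command([
  [-0.0005,0,0,0,0,0,0],
  [-0.0005,0,0,0,0,0,0],
  [0.006,0,0,0,0,0,0],
  [0.022,0,0,0,0,0,0],
  [0.022,0,-0.04,0,0,0,0],
  [0.022,0,-0.09,0,0,0,0],
  [0.022,0,-0.14,0,0,0,0],
  [-0.03,-0.06,-0.16,0,0,0,0],
  [-0.08,-0.12,-0.16,0,0,0,0],
  [-0.08,-0.12,-0.16,0,0,0,0],
])

```text
t: 13.68
tool_pos: [0.4652, 0.0389, 0.2312]
ee_rot: [-3.078, -0.622, 0.006]
ft_force: [0.4, -0.3, 0.5]
grip_width: 0.0003
grasp_force: 0.0
```

```bash
cat > m.py <<'E'
from h import *
import sys
d=cal("side");c=cal("scene");k=sys.argv[1]
if k=="7" or int(k)>7:
    for n in("side","scene"):cv2.imwrite(f"pics/{n}{k}.png",viewer.read_camera(n)[...,::-1])
A=lambda v:np.arctan2(v[1],v[0])
for i in("5","6",k):
    m=cv2.inRange(cv2.cvtColor(cv2.imread(f"pics/side{i}.png"),cv2.COLOR_BGR2HSV),(12,90,90),(32,255,255))[180:209,280:296]
    ys,xs=np.nonzero(m);rows=[(y,xs[ys==y].mean()) for y in np.unique(ys)];q=np.polyfit(*zip(*rows),1)
    P=[plane(d,280+np.polyval(q,y),180+y,.084)[:2] for y in(27,4)]
    hb=np.array([.5468,.0063]);L=np.array([.5995,-.1188])
    # scene: fit the upper edge of the brass (top face back edge) per column
    m=cv2.inRange(cv2.cvtColor(cv2.imread(f"pics/scene{i}.png"),cv2.COLOR_BGR2HSV),(12,90,90),(32,255,255))[185:235,245:290]
    cols=[x for x in range(8,34) if m[:,x].any()];q2=np.polyfit(cols,[np.nonzero(m[:,x])[0].mean() for x in cols],1)
    T=[plane(c,245+x,185+np.polyval(q2,x),.084)[:2] for x in(33,8)]
    print(i,"side line",A(P[1]-P[0]),"side hub-tip",A(P[1]-hb),"L",A(L-hb),"| scene line",A(T[1]-T[0]),"hub-tip",A(T[1]-[.5515,.0056]),"L",A(np.array([.6034,-.1183])-[.5515,.0056]))
E
python3 m.py 7; python3 -c "
from h import *
st()"
```

```text
5 side line -1.132953594684868 side hub-tip -1.1361400872023757 L -1.1720952139872645 | scene line -1.1181531407407825 hub-tip -1.1280266306070894 L -1.1741154996726384
6 side line -1.134580953781442 side hub-tip -1.1372782387952813 L -1.1720952139872645 | scene line -1.1284924728760506 hub-tip -1.1351074863252906 L -1.1741154996726384
7 side line -1.1856459868924727 side hub-tip -1.18535644242935 L -1.1720952139872645 | scene line -1.162077588617227 hub-tip -1.172676437673776 L -1.1741154996726384
13.775 [0.46516828 0.03923667 0.23125099] -1.1709933183546077 [ 0.56475073 -0.28885105  0.19279215] off -0.06412792005468604 r -0.0636144041421599
```

Picture 7 by masks: side gives −1.185 against a target of −1.172, scene gives −1.173 against −1.174. I'll settle it with a wrist view from above, using the brass line and the resistor's white ring.

Run:
```python
from h import *
print(arc(-1.171,.085,.03,.23))
```

```text
[0.0941, 0.1486, 0.0013, 0.0, 0.0, 0.0]
```

Emit:
arm_command([
  [0.05,0.08,0,0,0,0,0],
  [0.094,0.1486,0,0,0,0,0],
  [0.094,0.1486,0,0,0,0,0],
  [0.094,0.1486,0,0,0,0,0],
  [0.094,0.1486,0,0,0,0,0],
])

```text
t: 14.4
tool_pos: [0.6123, -0.0631, 0.231]
ee_rot: [-3.078, -0.62, 0.004]
ft_force: [-0.8, -0.3, -0.5]
grip_width: 0.0001
grasp_force: 0.0
```

```bash
cat > w.py <<'E'
from h import *
import sys
c=cal("wrist");im=viewer.read_camera("wrist")[...,::-1].copy();cv2.imwrite(f"pics/wr{sys.argv[1]}.png",im)
hsv=cv2.cvtColor(im,cv2.COLOR_BGR2HSV)
pL=proj(c,[.6015,-.1187,.11]);pH=proj(c,[*H,.088]);print("expect L",pL,"hub",pH,"tip",proj(c,[*(H+.105*np.array([np.cos(-1.171),np.sin(-1.171)])),.084]))
def comps(m,lo):
    n,l,s,ce=cv2.connectedComponentsWithStats(m);return [(i,s[i].tolist(),ce[i].round(1)) for i in range(1,n) if s[i][4]>lo],l
b,lb=comps(cv2.inRange(hsv,(12,90,90),(32,255,255)),60);print("brass",b)
w,lw=comps(cv2.inRange(hsv,(0,0,200),(180,40,255)),100);print("white",w)
E
python3 w.py 1
```

```text
expect L [336.564719   238.29587631] hub [176.70615286 229.03111499] tip [297.74416601 227.09792152]
brass [(1, [137, 110, 13, 13, 147], array([143.1, 116. ])), (2, [257, 142, 13, 14, 135], array([263.2, 148.6])), (3, [83, 160, 13, 12, 123], array([ 88.9, 165.4])), (4, [197, 212, 101, 23, 944], array([252.1, 228.6]))]
white [(3, [88, 55, 33, 36, 664], array([103.8,  72.2])), (7, [278, 107, 33, 36, 701], array([293.7, 123.8])), (12, [8, 137, 31, 31, 509], array([ 23. , 151.8])), (18, [457, 181, 87, 34, 453], array([499.1, 197.2])), (20, [349, 223, 13, 33, 212], array([355.3, 236.4]))]
```

Emit:
arm_command([
  [-0.04,0,0,0,0,0,0],
  [-0.06,0.01,0,0,0,0,0],
  [-0.06,0.01,0,0,0,0,0],
  [-0.06,0.01,0,0,0,0,0],
])

```text
t: 14.95
tool_pos: [0.5617, -0.0954, 0.2328]
ee_rot: [3.08, 0.62, 0.002]
ft_force: [0.8, 0.3, 0.0]
grip_width: -0.0004
grasp_force: 0.0
```

```bash
cat >> w.py <<'E'
A=lambda v:np.arctan2(v[1],v[0])
i=min(b,key=lambda t:-t[1][2])
ys,xs=np.nonzero(lb==i[0]);x0,x1=xs.min()+12,xs.max()-12
cols=np.arange(x0,x1);my=[np.median(ys[xs==x]) for x in cols];q=np.polyfit(cols,[ys[xs==x].mean() for x in cols],1)
P=[plane(c,x,np.polyval(q,x),.084)[:2] for x in(x0,x1)];print("line",A(P[1]-P[0]),"thick",[int((ys==0).sum()),len(ys)/np.ptp(xs)],"dist hub mm",1e3*np.linalg.norm(P[0]-H))
j=min(w,key=lambda t:np.linalg.norm(t[2]-pL));cn=cv2.findContours((lw==j[0]).astype(np.uint8),cv2.RETR_EXTERNAL,cv2.CHAIN_APPROX_NONE)[0][0]
e=cv2.fitEllipse(cn);print("L comp",j,"ellipse",e);L=plane(c,*e[0],.11)[:2];u=(P[1]-P[0])/np.linalg.norm(P[1]-P[0]);v=L-P[0]
lat=u[0]*v[1]-u[1]*v[0];print("L",L,"lateral mm of L left of the line",lat*1e3,"angle if hub at P0-line",lat/.135,"hub lateral mm",1e3*(u[0]*(H-P[0])[1]-u[1]*(H-P[0])[0]))
E
python3 w.py 2
```

```text
expect L [326.1594005  165.59977833] hub [158.12805866 161.29423564] tip [286.04761576 160.06163634]
brass [(1, [116, 36, 15, 16, 181], array([123.3,  43.7])), (2, [244, 73, 14, 15, 150], array([250.3,  80.2])), (3, [60, 92, 15, 14, 154], array([67.1, 98.5])), (4, [179, 150, 107, 19, 996], array([235.1, 162.7]))]
white [(6, [125, 0, 44, 21, 355], array([146.1,   7.5])), (56, [59, 12, 13, 19, 124], array([64.9, 20.1])), (99, [77, 18, 55, 40, 445], array([105. ,  35.6])), (164, [263, 25, 43, 46, 839], array([282.1,  44.1])), (166, [287, 25, 92, 169, 5800], array([333.1, 112.9])), (408, [16, 59, 25, 24, 105], array([30.9, 67.4])), (418, [101, 59, 14, 23, 101], array([108.6,  69.4])), (426, [0, 61, 10, 30, 207], array([ 4.1, 76. ])), (495, [225, 70, 70, 38, 779], array([261. ,  89.9])), (640, [262, 106, 21, 15, 116], array([270.9, 113. ])), (685, [454, 123, 90, 37, 507], array([497.7, 140.8]))]
line -1.1857151283388083 thick [0, np.float64(9.39622641509434)] dist hub mm 25.948297477741033
L comp (166, [287, 25, 92, 169, 5800], array([333.1, 112.9])) ellipse ((332.86834716796875, 110.81114959716797), (69.40096282958984, 154.49583435058594), 17.380537033081055)
L [ 0.63978668 -0.10618327] lateral mm of L left of the line 43.933705883410965 angle if hub at P0-line 0.32543485839563674 hub lateral mm 1.7851629251700603
```

```bash
cat > w2.py <<'E'
from h import *
import sys
im=cv2.imread(f"pics/wr{sys.argv[1]}.png");c=cal("wrist");hsv=cv2.cvtColor(im,cv2.COLOR_BGR2HSV)
A=lambda v:np.arctan2(v[1],v[0])
pL=proj(c,[.6015,-.1187,.11]);x,y=pL.astype(int)
for name,m in(("bore",cv2.inRange(hsv,(0,0,0),(180,255,90))),("w225",cv2.inRange(hsv,(0,0,225),(180,40,255))),("w235",cv2.inRange(hsv,(0,0,235),(180,40,255)))):
    n,l,s,ce=cv2.connectedComponentsWithStats(m)
    for i in range(1,n):
        if s[i][4]>40 and np.linalg.norm(ce[i]-pL)<25:
            e=cv2.fitEllipse(cv2.findContours((l==i).astype(np.uint8),0,1)[0][0])
            print(name,s[i],ce[i].round(1),"ell",np.round(e[0],1),np.round(e[1],1),"->",plane(c,*e[0],.11)[:2])
# tip and root of the brass line, halfwidth by minAreaRect
m=cv2.inRange(hsv,(12,90,90),(32,255,255));n,l,s,ce=cv2.connectedComponentsWithStats(m);i=1+np.argmax(s[1:,2]);ys,xs=np.nonzero(l==i)
for X in range(xs.min(),xs.max()+1,7):print(X,ys[xs==X].min(),ys[xs==X].max(),end="; ")
E
python3 w2.py 2
```

```text
bore [313 156  26  26 514] [325.8 168. ] ell [325.8 168. ] [24.2 25.2] -> [ 0.59978659 -0.11905447]
w225 [ 297  134   56   60 1651] [325.2 165.1] ell [324.3 164.6] [51.1 60. ] -> [ 0.60171354 -0.11688317]
w235 [ 298  134   55   60 1560] [325.4 165.3] ell [324.4 164.5] [50.3 60. ] -> [ 0.60179441 -0.11690974]
179 160 161; 186 159 167; 193 159 167; 200 159 167; 207 159 167; 214 159 167; 221 159 168; 228 160 167; 235 160 167; 242 160 167; 249 160 167; 256 160 167; 263 160 167; 270 160 168; 277 151 167; 284 152 167;
```

The wrist picture agrees with the side view: the arm is about 0.014 rad past the axis (line −1.186, resistor 2 mm left of it). I'll nudge it back by about 1 mm from the other side, watching force and position.

Run:
```python
from h import *
st();print(arc(-1.178,.072,-.03,.233),arc(-1.178,.072,-.03,.072),arc(-1.178,.072,-.02,.072))
```

```text
15.0 [ 0.561766   -0.09528512  0.23261879] -1.1727762984507017 [0.34192914 0.02131579 0.47181674] off -0.02733437271486528 r 0.097946979197297
[-0.003, -0.0261, -0.0004, 0.0, 0.0, 0.0052] [-0.003, -0.0261, 0.1606, 0.0, 0.0, 0.0052] [0.007, -0.0261, 0.1606, 0.0, 0.0, 0.0052]
```

Emit:
arm_command([
  [-0.003,-0.026,0,0,0,0.005,0],
  [-0.003,-0.026,0.05,0,0,0.005,0],
  [-0.003,-0.026,0.1,0,0,0.005,0],
  [-0.003,-0.026,0.14,0,0,0.005,0],
  [-0.003,-0.026,0.16,0,0,0.005,0],
  [-0.003,-0.026,0.16,0,0,0.005,0],
  [0.003,-0.026,0.16,0,0,0.005,0],
  [0.006,-0.026,0.16,0,0,0.005,0],
  [0.007,-0.026,0.16,0,0,0.005,0],
  [0.007,-0.026,0.16,0,0,0.005,0],
])

```text
t: 16.25
tool_pos: [0.5581, -0.0689, 0.0729]
ee_rot: [3.081, 0.613, 0.002]
ft_force: [-0.3, -0.8, 0.6]
grip_width: 0.0002
grasp_force: 0.3
```

```bash
python3 -c "
from h import *
st()"
```

```text
16.25 [ 0.55813095 -0.06892491  0.07286796] -1.1781430518944163 [-0.29466404 -0.77258019  0.60077615] off -0.020080233560789543 r 0.0723472259678758
```

Emit:
arm_command([
  [0.0005,0,0,0,0,0,0],
  [0.001,0,0,0,0,0,0],
  [0.001,0,0,0,0,0,0],
])

```text
t: 16.62
tool_pos: [0.5583, -0.0685, 0.0723]
ee_rot: [-3.081, -0.613, 0.001]
ft_force: [-2.7, -0.8, 1.6]
grip_width: 0.0001
grasp_force: 1.5
```

Emit:
arm_command([
  [0.0005,0,0,0,0,0,0],
  [0.001,0,0,0,0,0,0],
  [0.001,0,0,0,0,0,0],
])

```text
t: 17.0
tool_pos: [0.5595, -0.0682, 0.0722]
ee_rot: [3.081, 0.613, -0.0]
ft_force: [-3.0, -1.2, 1.2]
grip_width: 0.0001
grasp_force: 1.5
```

```bash
python3 -c "
from h import *
st()"
```

```text
17.0 [ 0.55948235 -0.06815171  0.07224789] -1.1780280412332484 [-3.01996573 -1.16561179  1.21887932] off -0.018544121913252592 r 0.0721478332018835
```

Contact came at an offset of about −19.7 mm, and the finger has advanced about 1.2 mm since. I'll back off and remeasure from the same wrist pose.

Emit:
arm_command([
  [-0.004,0,0,0,0,0,0],
  [-0.012,0,0,0,0,0,0],
  [-0.012,0,-0.05,0,0,0,0],
  [-0.012,0,-0.1,0,0,0,0],
  [-0.009,0.015,-0.16,0,0,-0.005,0],
  [-0.009,0.026,-0.16,0,0,-0.005,0],
  [-0.009,0.026,-0.16,0,0,-0.005,0],
  [-0.009,0.026,-0.16,0,0,-0.005,0],
])

```text
t: 18.0
tool_pos: [0.5598, -0.0949, 0.23]
ee_rot: [-3.077, -0.62, 0.005]
ft_force: [1.0, -0.1, 0.3]
grip_width: 0.0002
grasp_force: 0.0
```

```bash
python3 w.py 3 | grep line; python3 w2.py 3; echo; python3 m.py 8; python3 -c "
from h import *
st()"
```

```text
line -1.1368662128929345 thick [0, np.float64(9.324074074074074)] dist hub mm 25.80828469052718
L [ 0.64491992 -0.08793282] lateral mm of L left of the line 49.58936317024403 angle if hub at P0-line 0.36732861607588163 hub lateral mm 1.8841916930086509
bore [316 154  26  26 535] [328.5 166.2] ell [328.5 166.2] [24.8 25.7] -> [ 0.59974155 -0.11912416]
w225 [ 299  132   57   60 1684] [327.9 163.2] ell [326.9 162.6] [51.9 60.8] -> [ 0.60172279 -0.11692792]
w235 [ 299  132   57   60 1607] [328.1 163.3] ell [327.1 162.6] [51.3 60.6] -> [ 0.60178194 -0.11699233]
180 157 158; 187 156 164; 194 156 164; 201 155 163; 208 155 163; 215 155 163; 222 154 163; 229 154 162; 236 154 162; 243 154 162; 250 153 161; 257 153 161; 264 153 161; 271 152 161; 278 152 160; 285 150 159; 
5 side line -1.132953594684868 side hub-tip -1.1361400872023757 L -1.1720952139872645 | scene line -1.1181531407407825 hub-tip -1.1280266306070894 L -1.1741154996726384
6 side line -1.134580953781442 side hub-tip -1.1372782387952813 L -1.1720952139872645 | scene line -1.1284924728760506 hub-tip -1.1351074863252906 L -1.1741154996726384
8 side line -1.130649287243139 side hub-tip -1.1328735290881997 L -1.1720952139872645 | scene line -1.1258345946261614 hub-tip -1.1328138726633352 L -1.1741154996726384
18.15 [ 0.56031346 -0.09491735  0.23082437] -1.172606798818362 [ 0.31052419 -0.45074782 -1.36215505] off -0.028547268131151923 r 0.09704012546320478
```

Measured again, the arm is now at −1.134: it moved more than planned. Both contacts together calibrate the model: true pivot about (0.5473, 0.0049), contact offset 19.4 mm on either side. I'll push from the left with these values.

```bash
sed -i 's/^H=.*/H=np.array([.5473,.0049])/' h.py
python3 - <<'E'
from h import *
st();print(arc(-1.172,.07,.035,.231),arc(-1.172,.07,.035,.072))
for f in(.025,.022,.02,.019):print(arc(-1.172,.07,f,.072))
E
```

```text
18.15 [ 0.56031346 -0.09491735  0.23082437] -1.172606798818362 [ 0.31052419 -0.45074782 -1.36215505] off -0.026708843350592475 r 0.09705406555735985
[0.0618, -0.0271, -0.0002, 0.0, 0.0, -0.0006] [0.0618, -0.0271, 0.1588, 0.0, 0.0, -0.0006]
[0.0518, -0.0271, 0.1588, 0.0, 0.0, -0.0006]
[0.0488, -0.0271, 0.1588, 0.0, 0.0, -0.0006]
[0.0468, -0.0271, 0.1588, 0.0, 0.0, -0.0006]
[0.0458, -0.0271, 0.1588, 0.0, 0.0, -0.0006]
```

Emit:
arm_command([
  [0.062,-0.027,0,0,0,0,0],
  [0.062,-0.027,0,0,0,0,0],
  [0.062,-0.027,0,0,0,0,0],
  [0.062,-0.027,0.05,0,0,0,0],
  [0.062,-0.027,0.1,0,0,0,0],
  [0.062,-0.027,0.14,0,0,0,0],
  [0.062,-0.027,0.159,0,0,0,0],
  [0.056,-0.027,0.159,0,0,0,0],
  [0.052,-0.027,0.159,0,0,0,0],
  [0.049,-0.027,0.159,0,0,0,0],
  [0.0475,-0.027,0.159,0,0,0,0],
  [0.0475,-0.027,0.159,0,0,0,0],
])

```text
t: 19.65
tool_pos: [0.5958, -0.0525, 0.0746]
ee_rot: [3.078, 0.62, 0.005]
ft_force: [2.3, 0.7, 1.5]
grip_width: -0.0001
grasp_force: 1.4
```

Emit:
arm_command([
  [0,0,0,0,0,0,0],
  [0,0,0,0,0,0,0],
])

```text
t: 19.9
tool_pos: [0.5949, -0.0523, 0.0735]
ee_rot: [3.079, 0.621, 0.001]
ft_force: [2.8, -0.5, 1.7]
grip_width: 0.0002
grasp_force: 1.4
```

```bash
python3 -c "
from h import *
st()"
```

```text
19.9 [ 0.59485522 -0.05228472  0.07354882] -1.1728533077064 [ 2.82550593 -0.47222628  1.70359302] off 0.021678872132713814 r 0.0711450450249587
```

Emit:
arm_command([
  [-0.0008,0,0,0,0,0,0],
  [-0.0015,0,0,0,0,0,0],
  [-0.0015,0,0,0,0,0,0],
  [-0.0015,0,0,0,0,0,0],
  [-0.0015,0,0,0,0,0,0],
])

```text
t: 20.52
tool_pos: [0.5931, -0.0529, 0.0733]
ee_rot: [3.08, 0.621, 0.0]
ft_force: [2.5, -0.8, 1.5]
grip_width: 0.0001
grasp_force: 1.5
```

```bash
python3 -c "
from h import *
st()
viewer.read_camera('side');st();viewer.read_camera('side');st()"
```

```text
20.525 [ 0.59306459 -0.0529014   0.07326564] -1.1730291850802523 [ 2.4733905  -0.75385165  1.46249956] off 0.019801671047000938 r 0.07101614548768267
20.575 [ 0.59307466 -0.05292516  0.07328914] -1.1729987894421527 [ 3.12026921 -0.9811603   0.995123  ] off 0.01979959472160788 r 0.07104255553134774
20.625 [ 0.59306817 -0.0529229   0.0732733 ] -1.1730187830505723 [3.73105393 0.1293414  0.92036328] off 0.01979590524809557 r 0.07103756111437104
```

Stable at 19.8 mm, so the arm should be at about −1.167. I'll back off and verify.

Emit:
arm_command([
  [0.005,0,0,0,0,0,0],
  [0.018,0,0,0,0,0,0],
  [0.018,0,-0.05,0,0,0,0],
  [0.018,0,-0.1,0,0,0,0],
  [0.018,0,-0.158,0,0,0,0],
  [-0.045,0.026,-0.158,0,0,0,0],
  [-0.047,0.026,-0.158,0,0,0,0],
  [-0.047,0.026,-0.158,0,0,0,0],
  [-0.047,0.026,-0.158,0,0,0,0],
])

```text
t: 21.75
tool_pos: [0.5603, -0.0942, 0.2308]
ee_rot: [-3.079, -0.622, 0.001]
ft_force: [0.1, 0.1, -0.1]
grip_width: -0.0003
grasp_force: 0.0
```

```bash
python3 w.py 4 | grep line; python3 w2.py 4; echo; python3 m.py 9|tail -1
python3 - <<'E'
from h import *
st()
for z in(.23,.12,.085,.062,.056):print(z,row(.4549,-.3015,z,-1.172+np.pi/2),row(.4585,-.298,z,-1.172+np.pi/2))
E
```

```text
line -1.1794760999843228 thick [0, np.float64(9.622641509433961)] dist hub mm 26.194351743615936
L [ 0.64822307 -0.08720036] lateral mm of L left of the line 58.11494977024252 angle if hub at P0-line 0.4304811094092038 hub lateral mm -0.05105354215708714
bore [316 155  26  26 531] [328.6 167.3] ell [328.6 167.3] [24.5 25.8] -> [ 0.59972961 -0.11917766]
w225 [ 299  133   57   60 1670] [328.  164.2] ell [327.1 163.8] [51.6 60.6] -> [ 0.60170642 -0.11701145]
w235 [ 300  133   56   60 1590] [328.1 164.5] ell [327.1 163.8] [50.9 60.3] -> [ 0.60171577 -0.11705491]
181 159 165; 188 158 166; 195 158 166; 202 158 166; 209 158 166; 216 158 166; 223 158 166; 230 158 166; 237 158 166; 244 158 166; 251 158 166; 258 159 166; 265 158 166; 272 159 167; 279 150 166; 286 151 165; 
9 side line -1.1885836790148563 side hub-tip -1.1833280838987048 L -1.1720952139872645 | scene line -1.157615991098343 hub-tip -1.1697143532428789 L -1.1741154996726384
21.9 [ 0.56024935 -0.09432427  0.23097425] -1.1718665977422376 [ 0.31867037 -0.04694039  0.8705288 ] off -0.02660937915423597 r 0.0964628548605033
0.23 [-0.1776, 0.15, 0.001, 0.0, 0.0, 0.0001] [-0.1729, 0.1482, 0.001, 0.0, 0.0, 0.0001]
0.12 [-0.1776, 0.15, 0.111, 0.0, 0.0, 0.0001] [-0.1729, 0.1482, 0.111, 0.0, 0.0, 0.0001]
0.085 [-0.1776, 0.15, 0.146, 0.0, 0.0, 0.0001] [-0.1729, 0.1482, 0.146, 0.0, 0.0, 0.0001]
0.062 [-0.1776, 0.15, 0.169, 0.0, 0.0, 0.0001] [-0.1729, 0.1482, 0.169, 0.0, 0.0, 0.0001]
0.056 [-0.1776, 0.15, 0.175, 0.0, 0.0, 0.0001] [-0.1729, 0.1482, 0.175, 0.0, 0.0, 0.0001]
```

The wrist view gives an error of about 0.008 rad (line −1.179, resistor −1.171), and the contact estimate is within 0.005, so the arm is set. Next I'll look at the button from above.

Emit:
arm_command([
  [-0.06,0.045,0,0,0,0,0],
  [-0.11,0.08,0,0,0,0,0],
  [-0.16,0.115,0,0,0,0,0],
  [-0.21,0.149,0,0,0,0,0],
  [-0.21,0.149,0,0,0,0,0],
  [-0.21,0.149,0,0,0,0,0],
  [-0.21,0.149,0,0,0,0,0],
])

```text
t: 22.78
tool_pos: [0.4249, -0.3125, 0.2312]
ee_rot: [-3.078, -0.624, -0.0]
ft_force: [-0.3, -0.2, 0.0]
grip_width: 0.0
grasp_force: 0.0
```

Run:
```python
from h import *
c=cal("wrist");im=viewer.read_camera("wrist")[...,::-1].copy();cv2.imwrite("pics/wb.png",im);st()
pB=proj(c,[.4565,-.2995,.062]);print("expect",pB)
hsv=cv2.cvtColor(im,cv2.COLOR_BGR2HSV)
for V in(50,70,90):
    n,l,s,ce=cv2.connectedComponentsWithStats(cv2.inRange(hsv,(0,0,0),(180,255,V)))
    for i in range(1,n):
        if s[i][4]>200 and np.linalg.norm(ce[i]-pB)<60:print(V,s[i],ce[i].round(1),plane(c,*ce[i],.062)[:2])
n,l,s,ce=cv2.connectedComponentsWithStats(cv2.inRange(hsv,(0,0,60),(180,70,230)))
for i in range(1,n):
    if s[i][4]>1500:print("grey",s[i],ce[i].round(1),plane(c,*(s[i][:2]+s[i][2:4]/2),.04)[:2])
```

```text
22.825 [ 0.4248519  -0.31241479  0.23119839] -1.170631503128699 [-0.33653818 -0.1441403  -0.48731849] off -0.2363906787164875 r 0.2445437822158609
expect [278.29031303 148.68723212]
50 [264 154  32  15 299] [278.6 160.9] [ 0.4466678  -0.30394184]
70 [263 134  34  35 588] [279.3 155.1] [ 0.45160649 -0.30253339]
90 [263 134  34  36 977] [279.6 151.4] [ 0.45473896 -0.30146863]
grey [  64    0  101   30 1685] [127.7  10.1] [ 0.50365873 -0.12909524]
grey [ 224   82  113  121 7063] [281.2 143. ] [ 0.45989746 -0.30032139]
grey [   0  346  122   74 2472] [ 55.9 398.3] [ 0.10255831 -0.17175414]
```

The button blob's centre at pixel (280,152) gives (0.4545, −0.3015), agreeing with the triangulation. I'll press it, hold, and release.

Emit:
arm_command([
  [0.0316,0.0015,0,0,0,0,0],
  [0.0316,0.0015,0.05,0,0,0,0],
  [0.0316,0.0015,0.1,0,0,0,0],
  [0.0316,0.0015,0.14,0,0,0,0],
  [0.0316,0.0015,0.158,0,0,0,0],
  [0.0316,0.0015,0.164,0,0,0,0],
  [0.0316,0.0015,0.168,0,0,0,0],
  [0.0316,0.0015,0.171,0,0,0,0],
  [0.0316,0.0015,0.174,0,0,0,0],
  [0.0316,0.0015,0.1765,0,0,0,0],
  [0.0316,0.0015,0.1775,0,0,0,0],
  [0.0316,0.0015,0.1775,0,0,0,0],
])

```text
t: 24.32
tool_pos: [0.4546, -0.3038, 0.0559]
ee_rot: [3.078, 0.62, 0.002]
ft_force: [-2.5, 2.4, 12.5]
grip_width: -0.0002
grasp_force: 6.3
```

Emit:
arm_command([
  [0,0,0,0,0,0,0],
  [0,0,0,0,0,0,0],
])

```text
t: 24.58
tool_pos: [0.4546, -0.3038, 0.0559]
ee_rot: [3.078, 0.62, 0.002]
ft_force: [-1.5, 1.5, 12.4]
grip_width: 0.0003
grasp_force: 6.2
```

It has bottomed: z = 0.0559 (6.1 mm in) with 12.4 N against a 5 N spring. I'll press slightly firmer for certainty, then release and retreat.

Emit:
arm_command([
  [0,0,0.002,0,0,0,0],
  [0,0,0.002,0,0,0,0],
  [0,0,0.002,0,0,0,0],
])

```text
t: 24.95
tool_pos: [0.4547, -0.3039, 0.0557]
ee_rot: [3.078, 0.621, 0.001]
ft_force: [-6.7, 6.1, 25.6]
grip_width: 0.0001
grasp_force: 12.7
```

Emit:
arm_command([
  [0,0,-0.006,0,0,0,0],
  [0,0,-0.015,0,0,0,0],
  [0,0,-0.05,0,0,0,0],
  [0,0,-0.1,0,0,0,0],
  [0,0,-0.16,0,0,0,0],
  [-0.05,0,-0.17,0,0,0,0],
  [-0.1,0,-0.17,0,0,0,0],
  [-0.1,0,-0.17,0,0,0,0],
  [-0.1,0,-0.17,0,0,0,0],
])

```text
t: 26.08
tool_pos: [0.3614, -0.3412, 0.2214]
ee_rot: [-3.079, -0.62, 0.0]
ft_force: [1.0, -0.3, -0.2]
grip_width: -0.0
grasp_force: 0.0
```

```bash
python3 m.py 10|tail -1
python3 - <<'E'
from h import *
st()
c=cal("scene");a=cv2.imread("pics/scene0.png");b=cv2.imread("pics/scene10.png")
df=(cv2.absdiff(a,b).max(2)>50)
for n,(x,y,X,Y) in dict(btn=(112,185,165,245),jar=(430,205,480,260),meter=(370,150,435,205),driver=(55,285,190,340)).items():print(n,df[y:Y,x:X].sum())
E
```

```text
10 side line -1.185497808217132 side hub-tip -1.1834387166666986 L -1.1720952139872645 | scene line -1.1599342398796133 hub-tip -1.1700340202851314 L -1.1741154996726384
26.175 [ 0.36201581 -0.34103431  0.22144984] -1.1719306662529365 [-0.69346175 -0.05866997  0.15193778] off -0.30509142652434373 r 0.24681976846020934
btn 548
jar 0
meter 0
driver 0
```

```bash
python3 -c "
from cell import bot
print(bot.job_done())"
```

```text
the job is handed in; nothing more can be done
None
```

I set the selector arm to point at the largest resistor, within about 0.01 rad by camera. I then pressed the button to its stop and released it, though I didn't check on camera that it came back out. The job is handed in at about 26 s; the meter, jar and screwdriver are unmoved.

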